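# Set up the mitre saw for the next cut

## Robot

A 6-joint arm with a two-finger parallel gripper is mounted at the origin on the work surface. World frame = base frame: x ahead of the robot, y to its left, z up, the work surface at z = 0. Lengths are in mm, angles in degrees, forces in N, time in s.
With the tool pointing down it reaches from about 300 to 850 mm from the base axis. Payload 4.2 kg.
Tool frame: the origin (TCP) lies at the very end of the fingers, on their centre line; the grasp point (between the pads) lies 19 mm behind it (env.grip_point_offset is the distance from the TCP to the grasp point, in mm); z points along the fingers, y is the line along which they close (so a half turn about z gives the same grasp; the last joint's range is limited). The gripper opens to 91 mm and grips with 3 to 60 N. Pads are 32 mm wide; open, the fingers measure 118 mm over their backs; the gripper's body (76 mm by 178 mm) begins 60 mm behind the grasp point.
Start: joints at [65.718, 18.312, 89.639, -0, 72.044, -1.146], TCP at [225.93, 528.771, 213.976] pointing down, gripper open.
Joint ranges: [-177.97, 177.97], [-48.28, 115.42], [12.27, 149.76], [-77.06, 257.06], [2.81, 150.46], [-146.56, 146.56]. Speed limits (degrees/s): [147.25, 147.25, 180, 180, 180, 180].

## Interface

Orientations are given as [roll, pitch, yaw] about the fixed x, y, z axes, in that order (R = Rz(yaw) Ry(pitch) Rx(roll)).
In Python, from workcell import env gives the robot as it stands. The module is installed in compiled form; this text tells all that it offers.
- The arm moves only by the tool arm_command, never from a script. Its argument "rows" is a list of rows, each an object with "delta_pos": the shift along the tool's x, y, z in mm, a list of three; "roll": the turn about the tool's z in units of 5 degrees (1.0 is 5 degrees); "jaw": the opening in per cent of the stroke, from 0 (shut) to 100 (fully open). A call has 1 to 20 rows; each row is the pose to reach, as a shift and turn from the pose commanded when the call began, along the tool's axes at that moment; what a row does not reach only later rows make up. A row lasts 1/12 s, in which the tool goes at most 41.7 mm and 7.16 degrees, less where a joint would pass 70% of its speed; a pose out of reach is approached as far as the arm can. A call with a gripper value outside its range is refused whole. The fingers move at their own pace and stop on an object; "squeeze" is the grip in N (left out, the last holds). Time passes only in rows, so rows that repeat a pose let the fingers close. It gives the time, the measured TCP pose, the force, the opening and the grip force at its end, in the units of the state.
- env.state(): the state, without advancing time (a new reading comes with each control period).
- env.grab_frame(name): name is "side" or "top" or "wrist"; returns a dict with "img" (384x512x3 uint8, blue, green, red), "z_map" (384x512 float32, mm along the optical axis (not along the pixel's ray), 0 where there is no reading), "fov_y" (degrees; the focal length in pixels is half the picture's height over the tangent of half this angle, whatever the lens; pixels are square), "cx", "cy" (the principal point, pixels), "R" (3x3) and "t" (3): a world point X has camera coordinates R X + t; the wrist camera has in their place "T_tool_cam" (4x4, takes a point from camera to tool coordinates, whose origin is the TCP and whose axes are the flange's). Camera axes: x right, y down, z forward; pixel columns grow to the right and rows downward; lengths in mm; the calibration is good to about 2 mm. A picture is of the moment at which its call begins: read the wrist's pose just before it.
- env.job_done(): hands the job in; it is judged then, once.
The state is a dict: "time_s": time; "qpos": joint angles; "qvel": joint speeds; "effort": joint torques, N m; "ee_pos": TCP position; "ee_rot": TCP orientation; "force": force on the tool from outside, world axes, zero at the start; "torque": the same for the moment, N m; "gripper_width": finger opening in mm; "gripper_force": force on a finger pad.
Only numpy, scipy, OpenCV 4.12 (cv2) and the standard library are available. Lean on these libraries where they do the work, as an engineer would, in place of code of your own. Each camera call takes 0.05 s, during which the arm holds its last target. There are 200 camera calls.

## Task

Get the hand mitre saw ready for the next cut: put the offcut left lying on the saw table into the blue bin, and slide the length stop along the fence until its steel face is level with the edge of the red tape that is nearer to the stop. Feed the long batten, standing on edge as it is now and green-painted end last, under the raised saw blade until its bare end butts against the stop, and leave it resting on the saw table, flush against the fence along its whole length. Do not knock the saw or shift the stop off its mark, and leave the glue bottle, jar, roll of masking tape and pliers where they are.

Things in the scene. Friction and masses are not known exactly. Their poses are not given: they have to be found in the camera images.
- machine: Base of a hand mitre saw, fixed to the bench. Origin: bench level, where the fence's working face (plane x=0) meets the saw's pivot. +y is the feed direction along the fence; -x points over the saw table towards the robot. Aluminium saw table: top at z=45 mm, x=-110..0, y=-160..260 mm. Work lies on it against the fence and is fed from the -y side to the +y side.
- fence (a point): Top front edge of the aluminium fence, 73 mm above the bench, 28 mm above the saw table, straight over the machine's origin; axes as the machine's. The fence is 22 mm thick (x=0..22 mm) in two lengths, y=-160..-40 and y=40..260 mm. Behind it nothing of the base is higher.
- saw: Bow saw with its guide rods, fixed, latched up, swivelled to some mitre angle (up to 0.2 rad from the machine). Origin: the pivot (the machine's origin); x along the blade, away from the robot. Blue frame tube over the blade at z=197..215 mm, x=-230..210 mm; end arms down to z=115 mm. Orange handle out to x=-311 mm, z=119..216 mm. Swivel arm under the table. Not to be knocked (5 N).
- blade (a point): Lower edge of the thin steel blade over the pivot, 117 mm above the bench (72 mm above the saw table: 12 mm above the top of a batten lying there). The blade runs along x of the saw from -230 to 200 mm and is 36 mm high. x axis along the blade.
- rods (a point): Top of the front pair of steel guide rods (caps at 258 mm above the bench), at x=-138 mm of the saw; a like pair stands behind the fence at x=+125 mm. Rods 12 mm thick at y=+-18 mm, rising from the bench; blocks on them reach y=+-30 mm and 17 mm in x.
- stop (a joint): Slide of the length stop along the fence (m): 0 at its far end, growing as it slides towards the blade (machine -y), at most 0.16; the stop's face lies at machine y = 0.22 - value. Stiff: needs about 8 N to slide and stays where it is left.
- stop_face (a point): Middle of the stop's steel face, which looks to the blade (machine -y), at machine x=-14, z=75 mm; axes as the machine's. It is the side of a plate 10 mm thick in front of the fence, x=-34..0, z=49..100 mm. Beside it, on the fence, a black carriage 40 mm long (+y of the face), x=0..24, z=74..100 mm, with a lock knob behind it out to x=42 mm.
- stop_tab (a point): Centre of the stop's yellow thumb tab, 12 mm thick (machine x), 30 mm long (machine y), standing from z=99 to z=135 mm; the point is at machine x=0, z=117 mm and 20 mm in +y from the stop's face. Can be pinched from above across its thickness.
- tape: Strip of red tape 10 mm wide over top and face of the fence: the length mark. Origin: on the fence's front top edge (machine x=0, z=73 mm) at the strip's edge nearer to the stop (away from the blade); the strip runs from here 10 mm to machine -y. 95 to 140 mm past the pivot. Axes as the machine's. Of no thickness to speak of.
- batten: Pine batten 300 mm long (its y axis), 28 mm wide (x), 60 mm high (z), 0.18 to 0.28 kg, standing on its edge on the bench. Origin: centre of its underside. +y points to the bare end, the end at -y is painted green.
- batten_end (a point): Centre of the batten's bare end face, at y=+150 mm, 30 mm above its underside.
- batten_tail (a point): Centre of the batten's green end face, at y=-150 mm, 30 mm above its underside.
- offcut: Pine offcut 60 mm long (y), 28 mm wide (x), 60 mm high (z), about 50 g, standing on the saw table between the blade and the stop, in front of the fence. Origin: centre of its underside.
- bin: Blue open plastic bin, fixed, 120 (x) by 160 (y) by 55 mm high, walls 4 mm, floor 4 mm. Origin: centre of its underside.
- glue: White glue bottle with orange cap, 52 mm diameter, 145 mm high, standing loose behind the saw (its place and the pliers' may be exchanged). Origin: centre of its underside. Bystander.
- jar: Amber glass jar with black lid, 56 mm diameter, 75 mm high, in front of the saw table. Origin: centre of its underside. Bystander.
- roll: Roll of masking tape lying flat, 90 mm diameter, 24 mm high, near the robot on its right. Origin: centre of its underside. Bystander.
- pliers: Pliers with red handles lying flat behind the saw, 165 mm long (y axis to the jaws), 65 mm wide, 16 mm high. Origin: at the pivot, bench level. Bystander.
Mind the look-alikes: they are no part of the job. Of the things like the offcut, leave any that is black or orange; of the rest the smaller one is meant.

How it is judged (in metres and radians):
At the end, for the whole second after the job is handed in: The offcut lies at rest in the blue bin; the stop's face is within 4 mm of the tape's edge nearer to the stop; the batten rests upright on the saw table under the blade, its bare end within 4 mm of the stop's face, and along its whole length within about 3.5 mm of the fence (x of offcut in the frame of bin between -0.058 and 0.058 m and y of offcut in the frame of bin between -0.078 and 0.078 m and z of offcut in the frame of bin below 0.065 m and linear speed of offcut below 0.02 m/s and y of stop_face in the frame of tape between -0.004 and 0.004 m and y of batten_end in the frame of stop_face between -0.004 and 0.003 m and x of batten_end in the frame of machine between -0.0175 and -0.011 m and x of batten_tail in the frame of machine between -0.0175 and -0.011 m and z of batten_end in the frame of machine between 0.07 and 0.079 m and z of batten_tail in the frame of machine between 0.07 and 0.079 m and angle between batten's own z axis and vertical below 0.06 rad and linear speed of batten below 0.01 m/s); the robot touches nothing.
It fails at once if the saw is knocked (more than 5 N by anything) (contact force between saw and anything else above 5 N).
It fails at once if the glue bottle moved by more than 15 mm (distance of glue from where it was at the start of the episode above 0.015 m).
It fails at once if the jar moved by more than 15 mm (distance of jar from where it was at the start of the episode above 0.015 m).
It fails at once if the roll of masking tape moved by more than 15 mm (distance of roll from where it was at the start of the episode above 0.015 m).
It fails at once if the pliers moved by more than 15 mm (distance of pliers from where it was at the start of the episode above 0.015 m).
It also fails if it takes over 72 s, if anything falls off the work surface, if the arm or the gripper's body presses on something with over 40 N, if the wrist force passes 120 N, or if a joint passes its speed limit or range.

## Working session

There is one attempt and no reset: what is moved stays moved. The work goes in short steps, Python scripts to look and compute and a tool call to move; the robot and the scene stay as the last step left them, time stands still between calls to the robot, and variables do not carry over. Pictures are saved under pics/ and viewed, at most 10 in all, crops included, and the job is handed in when it is done.

Besides the shell and the picture viewer there is one more tool, called after "Request:" by a JSON object that holds its "method" and its "body", one argument or row to a line. arm_command: Moves the arm, as the interface text tells. Its arguments: {"type":"object","properties":{"rows":{"type":"array"},"squeeze":{"type":"number"}},"required":["rows"]}

```bash
mkdir -p pics
cat > h.py <<'E'
import numpy as np, cv2
from workcell import env
from scipy.spatial.transform import Rotation as Ro
def cam(n):
    s=env.state(); f=env.grab_frame(n); h,w=f['img'].shape[:2]
    fl=h/2/np.tan(np.radians(f['fov_y'])/2)
    v,u=np.mgrid[:h,:w]; z=f['z_map']
    P=np.stack([(u-f['cx'])/fl*z,(v-f['cy'])/fl*z,z],-1)
    if 'R' in f: W=(P-np.array(f['t']))@np.array(f['R'])
    else:
        T=np.array(f['T_tool_cam']); W=P@T[:3,:3].T+T[:3,3]
        W=W@Ro.from_euler('xyz',s['ee_rot'],degrees=True).as_matrix().T+np.array(s['ee_pos'])
    W[z<=0]=np.nan
    return f['img'],W
E
python3 - <<'E'
from h import *
print(env.state())
for n in('top','side','wrist'):
    i,W=cam(n); cv2.imwrite(f'pics/{n}0.png',i); np.save(n+'.npy',W)
a=cv2.imread('pics/top0.png'); cv2.imwrite('pics/top1.png',cv2.resize(a,(800,600)))
E
```

```text
{'time_s': 0.0, 'qpos': array([ 6.57175519e+01,  1.83516020e+01,  8.97052169e+01,  9.73240503e-04,
        7.20420236e+01, -1.14784394e+00]), 'qvel': array([-0.10302626,  0.00335214, -0.09138805, -0.03876142, -0.0642866 ,
       -0.03557544]), 'effort': array([-3.88665849e-04, -4.12468207e+01, -2.31980646e+01,  7.25367316e-02,
        4.58641886e-02, -1.38056494e-04]), 'ee_pos': array([225.72561704, 528.31315833, 213.12871162]), 'ee_rot': array([-1.79901196e+02, -2.90516642e-03,  1.56865092e+02]), 'force': array([ 0.43251802, -0.29495651, -0.09691299]), 'torque': array([-0.05668487,  0.03926228, -0.0147623 ]), 'gripper_force': 0.0, 'gripper_width': 91.19762400708142}
```

View pics/top1.png

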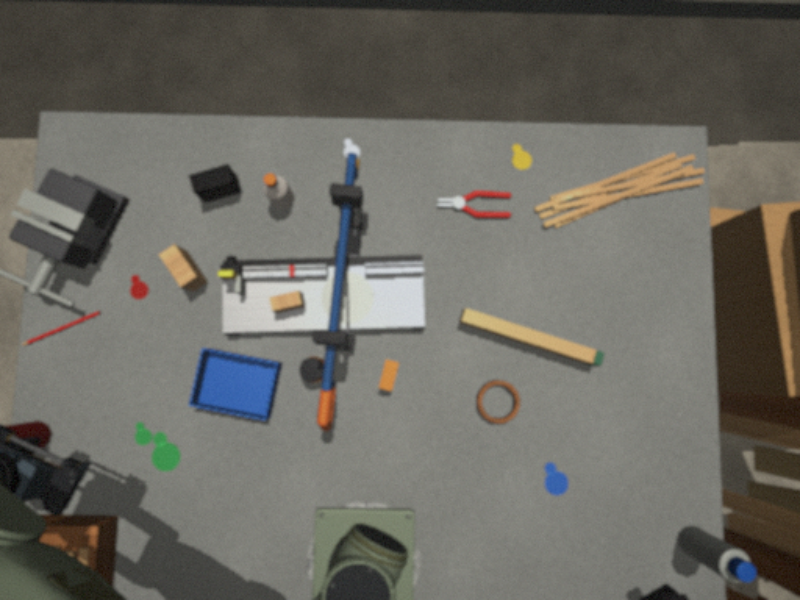

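View pics/side0.png

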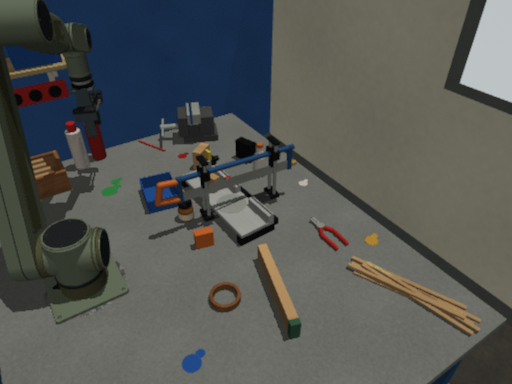

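The top view (800 px scale) shows the offcut at (286,301), the bin at (235,384), the red tape at (292,271) and the stop tab at (228,273). The batten runs from (463,315) to its green end at (602,358), and the roll is at (498,401). The side view agrees: the bin and stop are at the far left of the robot, the batten at the right.

```bash
cat > m.py <<'E'
from h import *
i=cv2.imread('pics/top0.png'); W=np.load('top.npy'); hsv=cv2.cvtColor(i,cv2.COLOR_BGR2HSV)
v,u=np.mgrid[:384,:512]; u8,v8=u*800/512,v*800/512
def box(a,b,c,d): return (u8>a)&(u8<b)&(v8>c)&(v8<d)
X,Y,Z=W[...,0],W[...,1],W[...,2]
def rep(n,m,rect=True):
    P=W[m]; P=P[~np.isnan(P[:,0])]
    print(n,len(P),'mean',P.mean(0).round(1),'min',P.min(0).round(),'max',P.max(0).round(), end=' ')
    if rect and len(P)>4:
        c,s,a=cv2.minAreaRect(P[:,:2].astype(np.float32)); print('rect',np.round(c,1),np.round(s,1),round(a,2))
    else: print()
rep('batten',box(440,620,290,380)&(Z>50)&(Z<70))
rep('green',box(580,620,340,375)&(Z>40)&(Z<70)&(hsv[...,0]>50)&(hsv[...,0]<95)&(hsv[...,1]>60))
rep('offcut',box(262,310,285,318)&(Z>92)&(Z<112))
rep('bin',box(180,290,340,430)&(Z>45)&(Z<60))
rep('table',box(215,430,255,340)&(Z>40)&(Z<50))
rep('fence',box(215,430,250,285)&(Z>68)&(Z<78))
rep('stopplate',box(215,260,250,310)&(Z>88)&(Z<104))
rep('tab',box(215,245,260,285)&(Z>120)&(Z<140))
rep('tabyellow',box(215,245,260,285)&(hsv[...,0]>20)&(hsv[...,0]<35)&(hsv[...,1]>120))
rep('tape',box(283,300,258,285)&((hsv[...,0]<8)|(hsv[...,0]>172))&(hsv[...,1]>110)&(Z>60))
rep('jar',box(295,325,350,390)&(Z>60)&(Z<90))
rep('tube',box(310,370,140,420)&(Z>190)&(Z<230))
rep('roll',box(470,525,370,430)&(Z>15)&(Z<35))
rep('orange',box(370,405,350,400)&(Z>15))
rep('glue',box(260,290,170,205)&(Z>100))
E
python3 m.py
```

```text
batten 836 mean [ 461.4 -340.7   60.4] min [ 407. -486.   50.] max [ 518. -195.   68.] rect [ 461.8 -340.9] [300.2  29.2] 73.09
green 32 mean [ 421.1 -475.5   60.6] min [ 410. -482.   56.] max [ 433. -468.   65.] rect [ 421.1 -475.3] [11.9 24.3] 73.67
offcut 188 mean [521.3 162.5 105.2] min [503. 132.  92.] max [542. 194. 112.] rect [521.7 163.3] [28.2 60.5] 13.76
bin 278 mean [352.3 275.7  54.2] min [284. 184.  45.] max [424. 360.  60.] rect [354.1 271.9] [162.1 120.2] 80.27
table 4104 mean [535.6  87.3  45.7] min [ 449. -115.   40.] max [627. 307.  50.] rect [535.2  95. ] [174.8 419.7] 1.67
fence 600 mean [589.8  83.1  73.7] min [ 556. -109.   68.] max [609. 302.  78.] rect [588.3  96.4] [ 35.3 413.2] 5.15
stopplate 143 mean [580.1 270.9  98.8] min [536. 256.  91.] max [610. 299. 104.] rect [574.1 271. ] [79.1 38.3] 28.63
tab 50 mean [569.5 275.4 132.5] min [563. 262. 121.] max [576. 291. 138.] rect [569.7 276.3] [12.4 29.2] 2.58
tabyellow 52 mean [570.9 276.3 129.4] min [563. 262.  98.] max [584. 295. 138.] rect [573.6 278.3] [20.4 33. ] 0.84
tape 15 mean [587.3 159.5  74.3] min [577. 157.  71.] max [596. 165.  77.] rect [586.5 160.8] [19.9  7.4] 2.44
jar 194 mean [386.2 110.8  75.9] min [362.  88.  67.] max [409. 134.  85.] rect [385.4 110.8] [46.9 46.5] 0.7
tube 1121 mean [539.2  49.3 214. ] min [300.   9. 191.] max [791.  85. 226.] rect [544.9  49.9] [ 55.9 493.1] 85.49
roll 247 mean [ 325.8 -275.6   23.8] min [ 283. -319.   15.] max [ 371. -231.   31.] rect [ 325.7 -275.9] [87.4 88. ] 43.75
orange 166 mean [378.  -45.1  61. ] min [349. -65.  55.] max [409. -27.  68.] rect [377.8 -45. ] [27.7 59.2] 76.14
glue 136 mean [753.6 194.3 124. ] min [739. 176. 100.] max [777. 213. 151.] rect [754.5 194.7] [31.4 38.5] 42.56
```

```bash
cat > d.py <<'E'
import sys
from h import *
def delta(x,y,z,yaw,cmd=None):
    s=env.state(); R=Ro.from_euler('xyz',s['ee_rot'],degrees=True).as_matrix()
    p=np.array(s['ee_pos'] if cmd is None else cmd)
    dy=(yaw-s['ee_rot'][2]+90)%180-90
    print('at',s['ee_pos'].round(1),s['ee_rot'].round(2),'delta',(R.T@(np.array([x,y,z])-p)).round(1),'roll',round(-dy/5,2),'t',round(s['time_s'],2))
if __name__=='__main__': delta(*map(float,sys.argv[1:5]))
E
python3 d.py 521 163 215 103.8
python3 -c "
from h import *
print(np.array(env.grab_frame('wrist')['T_tool_cam']).round(2), env.grab_frame('wrist')['fov_y'])"
```

```text
at [225.8 528.4 213.3] [-179.93   -0.    156.87] delta [-415.1 -220.1   -1.4] roll 10.61 t 0.15
[[  -0.     -0.97   -0.24   66.21]
 [   1.     -0.      0.      0.73]
 [  -0.     -0.24    0.97 -171.27]
 [   0.      0.      0.      1.  ]] 67.9029279217892
```

Request:
{"method": "arm_command", "body": {
  "rows": [
    {"delta_pos": [-415, -220, -1.5], "roll": 10.6, "jaw": 60},
    {"delta_pos": [-415, -220, -1.5], "roll": 10.6, "jaw": 60},
    {"delta_pos": [-415, -220, -1.5], "roll": 10.6, "jaw": 60},
    {"delta_pos": [-415, -220, -1.5], "roll": 10.6, "jaw": 60},
    {"delta_pos": [-415, -220, -1.5], "roll": 10.6, "jaw": 60},
    {"delta_pos": [-415, -220, -1.5], "roll": 10.6, "jaw": 60},
    {"delta_pos": [-415, -220, -1.5], "roll": 10.6, "jaw": 60},
    {"delta_pos": [-415, -220, -1.5], "roll": 10.6, "jaw": 60},
    {"delta_pos": [-415, -220, -1.5], "roll": 10.6, "jaw": 60},
    {"delta_pos": [-415, -220, -1.5], "roll": 10.6, "jaw": 60},
    {"delta_pos": [-415, -220, -1.5], "roll": 10.6, "jaw": 60},
    {"delta_pos": [-415, -220, -1.5], "roll": 10.6, "jaw": 60},
    {"delta_pos": [-415, -220, -1.5], "roll": 10.6, "jaw": 60},
    {"delta_pos": [-415, -220, -1.5], "roll": 10.6, "jaw": 60},
    {"delta_pos": [-415, -220, -1.5], "roll": 10.6, "jaw": 60},
    {"delta_pos": [-415, -220, -1.5], "roll": 10.6, "jaw": 60}
  ]
}}

```text
time_s: 1.58
ee_pos: [520.1, 164.7, 215.5]
ee_rot: [-180.0, -0.0, 104.0]
force: [0.7, 0.7, 0.6]
gripper_width: 54.5
gripper_force: 0.0
```

```bash
python3 - <<'E'
from h import *
i,W=cam('wrist'); cv2.imwrite('pics/w1.png',i); np.save('w1.npy',W)
E
python3 d.py 521 163 64 103.8
```

```text
at [520.2 164.7 215.6] [-1.8000e+02 -2.0000e-02  1.0399e+02] delta [ -1.9   0.4 151.6] roll 0.04 t 1.63
```

View pics/w1.png

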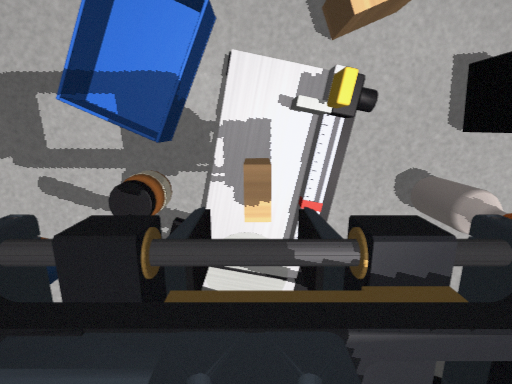

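The wrist view shows the offcut at (257,190) between the fingers, the red tape at (313,205), the stop plate at (315,92) and the yellow tab at (345,85).

Run:
```python
from h import *
i=cv2.imread('pics/w1.png'); W=np.load('w1.npy'); hsv=cv2.cvtColor(i,cv2.COLOR_BGR2HSV)
v,u=np.mgrid[:384,:512]; X,Y,Z=W[...,0],W[...,1],W[...,2]
def B(a,b,c,d): return (u>a)&(u<b)&(v>c)&(v<d)
def rep(n,m):
    P=W[m]; c,s,a=cv2.minAreaRect(P[:,:2].astype(np.float32))
    print(n,len(P),P.mean(0).round(1),P.min(0).round(1),P.max(0).round(1),'rect',np.round(c,1),np.round(s,1),round(a,2))
red=B(290,335,190,215)&((hsv[...,0]<8)|(hsv[...,0]>172))&(hsv[...,1]>110)
rep('tape',red&(Z>68)); rep('tape all',red)
rep('offcut',B(225,280,190,225)&(Z>98))
y=B(320,375,55,120)&(hsv[...,0]>20)&(hsv[...,0]<35)&(hsv[...,1]>120)
rep('tab top',y&(Z>130)); 
rep('plate top',B(285,345,80,120)&(Z>94)&(Z<104)&~y)
m=B(285,350,60,210)&(Z>70)&(Z<77)
rep('fence top',m)
# front edge of the fence: min x per y bin
P=W[m]; E=[]
for y0 in range(150,262,6):
    q=P[(P[:,1]>=y0)&(P[:,1]<y0+6)]
    if len(q)>5: E.append((y0+3,q[:,0].min(),q[:,0].max()))
E=np.array(E); print(E.round(1).tolist())
print('front fit',np.polyfit(E[:,0],E[:,1],1),np.degrees(np.arctan(np.polyfit(E[:,0],E[:,1],1)[0])))
# table front edge
m=B(200,330,40,210)&(Z>42)&(Z<48); P=W[m]; F=[]
for y0 in range(150,300,8):
    q=P[(P[:,1]>=y0)&(P[:,1]<y0+8)]
    if len(q)>5: F.append((y0+4,q[:,0].min()))
F=np.array(F); print(F.round(1).tolist(),np.polyfit(F[:,0],F[:,1],1), 'table ymax',P[:,1].max())
```

```text
tape 169 [586.6 162.7  81.4] [545.9 155.5  69. ] [600.  191.4 224.2] rect [570.9 169.8] [19.5 62.9] 63.0
tape all 191 [585.5 162.4  79.1] [545.9 153.5  53.9] [600.  191.4 224.2] rect [570.6 169.2] [20.8 62.9] 63.0
offcut 853 [526.8 153.8 105.5] [509.5 134.9 103.3] [544.1 172.1 107.6] rect [526.8 153.3] [27.8 32.7] 14.35
tab top 582 [570.8 279.7 135. ] [564.9 265.  130. ] [577.9 294.8 137.8] rect [571.5 280. ] [12.2 29.6] 2.83
plate top 490 [559.2 263.8 100.1] [538.3 258.7  94. ] [586.5 269.6 102.9] rect [562.4 264.8] [48.  10.2] 2.86
fence top 2078 [584.8 215.1  73.7] [538.3 154.7  70. ] [600. 310.  77.] rect [575.7 231.1] [ 53.9 151.4] 17.43
[[159.0, 577.2, 600.0], [165.0, 576.6, 599.9], [171.0, 577.1, 599.3], [177.0, 576.8, 598.8], [183.0, 576.4, 598.6], [189.0, 576.2, 598.1], [195.0, 575.8, 598.0], [201.0, 575.5, 597.8], [207.0, 575.2, 597.4], [213.0, 575.1, 597.3], [219.0, 574.6, 596.9], [225.0, 574.4, 596.3], [231.0, 574.1, 596.5], [237.0, 573.7, 595.5], [243.0, 573.7, 595.7], [249.0, 572.9, 595.6], [255.0, 572.7, 595.1], [261.0, 538.5, 594.5]]
front fit [-1.46585381e-01  6.03923768e+02] -8.339332270202815
[[154.0, 468.1], [162.0, 467.6], [170.0, 467.3], [178.0, 466.7], [186.0, 466.4], [194.0, 465.9], [202.0, 465.5], [210.0, 465.1], [218.0, 464.8], [226.0, 464.5], [234.0, 464.1], [242.0, 463.7], [250.0, 463.1], [258.0, 462.9], [266.0, 462.6], [274.0, 462.2], [282.0, 461.7], [290.0, 461.2], [298.0, 460.8]] [-4.93481891e-02  4.75584397e+02] table ymax 309.3533620162731
```

Run:
```python
from h import *
i=cv2.imread('pics/w1.png'); W=np.load('w1.npy'); hsv=cv2.cvtColor(i,cv2.COLOR_BGR2HSV)
v,u=np.mgrid[:384,:512]; Z=W[...,2]
red=(u>290)&(u<335)&(v>190)&(v<215)&((hsv[...,0]<10)|(hsv[...,0]>170))&(hsv[...,1]>100)&(Z>69)&(Z<79)
P=W[red]; s=P[:,:2]@np.array([-.0493,.9988]); n=P[:,:2]@np.array([.9988,.0493])
print(len(P),np.percentile(s,[0,2,10,50,90,98,100]).round(1),np.percentile(n,[0,50,100]))
c=(v>198)&(v<216)&(abs(u-318)<1)
print([(int(a),int(b),*i[a,b],round(float(W[a,b,:2]@[-.0493,.9988]),1),round(float(W[a,b,2]))) for a,b in zip(*np.where(c)) if b==318])
```

```text
164 [126.7 127.1 128.5 132.3 135.8 136.5 136.7] [583.90313096 595.91894753 607.23127898]
[(199, 318, np.uint8(134), np.uint8(129), np.uint8(131), 140.1, 74), (200, 318, np.uint8(148), np.uint8(141), np.uint8(144), 139.0, 74), (201, 318, np.uint8(148), np.uint8(141), np.uint8(142), 137.8, 74), (202, 318, np.uint8(144), np.uint8(139), np.uint8(184), 136.6, 73), (203, 318, np.uint8(93), np.uint8(98), np.uint8(239), 135.9, 75), (204, 318, np.uint8(88), np.uint8(95), np.uint8(243), 134.7, 75), (205, 318, np.uint8(88), np.uint8(95), np.uint8(242), 133.7, 75), (206, 318, np.uint8(86), np.uint8(93), np.uint8(241), 132.1, 74), (207, 318, np.uint8(87), np.uint8(94), np.uint8(242), 131.5, 76), (208, 318, np.uint8(86), np.uint8(93), np.uint8(242), 129.8, 74), (209, 318, np.uint8(87), np.uint8(94), np.uint8(243), 129.0, 75), (210, 318, np.uint8(84), np.uint8(91), np.uint8(242), 127.8, 75), (211, 318, np.uint8(195), np.uint8(190), np.uint8(243), 126.3, 73), (212, 318, np.uint8(248), np.uint8(244), np.uint8(245), 125.1, 73), (213, 318, np.uint8(222), np.uint8(213), np.uint8(209), 123.9, 73), (214, 318, np.uint8(100), np.uint8(94), np.uint8(92), 163.9, 232), (215, 318, np.uint8(51), np.uint8(46), np.uint8(41), 164.3, 235)]
```

Request:
{"method": "arm_command", "body": {
  "rows": [
    {"delta_pos": [-1, 1, 40], "roll": 0, "jaw": 60},
    {"delta_pos": [-1, 1, 80], "roll": 0, "jaw": 60},
    {"delta_pos": [-1, 1, 115], "roll": 0, "jaw": 60},
    {"delta_pos": [-1, 1, 140], "roll": 0, "jaw": 60},
    {"delta_pos": [-1, 1, 145], "roll": 0, "jaw": 60},
    {"delta_pos": [-1, 1, 145], "roll": 0, "jaw": 0},
    {"delta_pos": [-1, 1, 145], "roll": 0, "jaw": 0},
    {"delta_pos": [-1, 1, 145], "roll": 0, "jaw": 0},
    {"delta_pos": [-1, 1, 145], "roll": 0, "jaw": 0},
    {"delta_pos": [-1, 1, 145], "roll": 0, "jaw": 0}
  ],
  "squeeze": 25
}}

```text
time_s: 2.47
ee_pos: [523.5, 163.2, 72.3]
ee_rot: [179.8, -0.0, 103.9]
force: [-0.3, 0.2, 3.8]
gripper_width: 28.2
gripper_force: 25.0
```

Request:
{"method": "arm_command", "body": {
  "rows": [
    {"delta_pos": [0, 0, -40], "roll": 0, "jaw": 0},
    {"delta_pos": [0, 0, -75], "roll": 0, "jaw": 0},
    {"delta_pos": [25, -25, -80], "roll": 0, "jaw": 0},
    {"delta_pos": [53, -50, -80], "roll": 0, "jaw": 0},
    {"delta_pos": [80, -75, -80], "roll": 0, "jaw": 0},
    {"delta_pos": [106, -100, -80], "roll": 0, "jaw": 0},
    {"delta_pos": [132, -124, -60], "roll": 0, "jaw": 0},
    {"delta_pos": [146, -138, -30], "roll": 0, "jaw": 0},
    {"delta_pos": [146, -138, 5], "roll": 0, "jaw": 0},
    {"delta_pos": [146, -138, 30], "roll": 0, "jaw": 0},
    {"delta_pos": [146, -138, 32], "roll": 0, "jaw": 0},
    {"delta_pos": [146, -138, 34], "roll": 0, "jaw": 60},
    {"delta_pos": [146, -138, 34], "roll": 0, "jaw": 60},
    {"delta_pos": [146, -138, 34], "roll": 0, "jaw": 60},
    {"delta_pos": [146, -138, 34], "roll": 0, "jaw": 60},
    {"delta_pos": [146, -138, 0], "roll": 0, "jaw": 60},
    {"delta_pos": [146, -138, -40], "roll": 0, "jaw": 60},
    {"delta_pos": [146, -138, -80], "roll": 0, "jaw": 60},
    {"delta_pos": [146, -138, -115], "roll": 0, "jaw": 40},
    {"delta_pos": [146, -138, -115], "roll": 0, "jaw": 40}
  ]
}}

```text
time_s: 4.13
ee_pos: [357.4, 274.1, 193.6]
ee_rot: [179.1, -0.4, 103.8]
force: [0.8, 0.5, 0.4]
gripper_width: 44.7
gripper_force: 0.0
```

```bash
python3 - <<'E'
from h import *
i,W=cam('wrist'); cv2.imwrite('pics/w2.png',i); np.save('w2.npy',W)
E
python3 d.py 571.2 280 165 92.8
```

```text
at [355.8 273.  190.3] [179.39  -0.25 103.84] delta [-44.8 210.5  27.3] roll 2.21 t 4.18
```

View pics/w2.png

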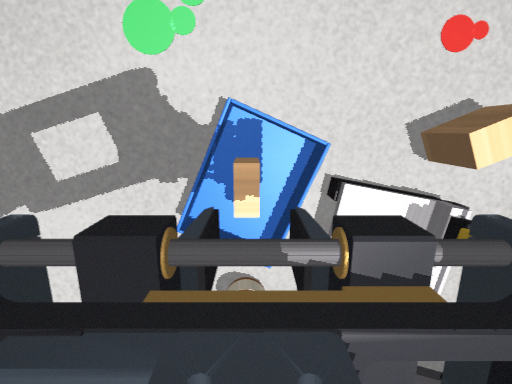

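Offcut standing in the bin at (246,187). Next, go to the stop tab.

Request:
{"method": "arm_command", "body": {
  "rows": [
    {"delta_pos": [-8, 36, 0], "roll": 1, "jaw": 40},
    {"delta_pos": [-16, 74, 0], "roll": 2.2, "jaw": 40},
    {"delta_pos": [-24, 112, 0], "roll": 2.2, "jaw": 40},
    {"delta_pos": [-33, 152, 5], "roll": 2.2, "jaw": 40},
    {"delta_pos": [-41, 190, 15], "roll": 2.2, "jaw": 40},
    {"delta_pos": [-45, 210, 24], "roll": 2.2, "jaw": 40},
    {"delta_pos": [-45, 210, 24], "roll": 2.2, "jaw": 40},
    {"delta_pos": [-45, 210, 24], "roll": 2.2, "jaw": 40},
    {"delta_pos": [-45, 210, 24], "roll": 2.2, "jaw": 40}
  ]
}}

```text
time_s: 4.93
ee_pos: [566.8, 277.6, 160.9]
ee_rot: [-179.9, 0.0, 92.9]
force: [-0.2, -0.1, -0.9]
gripper_width: 36.5
gripper_force: 0.0
```

```bash
python3 d.py 571.2 280 106 92.8
```

```text
at [566.8 277.6 160.9] [-1.7988e+02  3.0000e-02  9.2860e+01] delta [ 2.2  4.6 54.9] roll 0.01 t 4.93
```

Request:
{"method": "arm_command", "body": {
  "rows": [
    {"delta_pos": [2, 4.5, 20], "roll": 0, "jaw": 40},
    {"delta_pos": [2, 4.5, 45], "roll": 0, "jaw": 40},
    {"delta_pos": [2, 4.5, 55], "roll": 0, "jaw": 40},
    {"delta_pos": [2, 4.5, 55], "roll": 0, "jaw": 40},
    {"delta_pos": [2, 4.5, 55], "roll": 0, "jaw": 0},
    {"delta_pos": [2, 4.5, 55], "roll": 0, "jaw": 0},
    {"delta_pos": [2, 4.5, 55], "roll": 0, "jaw": 0},
    {"delta_pos": [2, 4.5, 55], "roll": 0, "jaw": 0},
    {"delta_pos": [2, 4.5, 55], "roll": 0, "jaw": 0},
    {"delta_pos": [2, 4.5, 55], "roll": 0, "jaw": 0}
  ],
  "squeeze": 30
}}

```text
time_s: 5.77
ee_pos: [571.4, 280.5, 107.9]
ee_rot: [-179.9, -0.0, 92.9]
force: [-4.8, 0.9, 4.8]
gripper_width: 11.7
gripper_force: 30.0
```

```bash
python3 d.py 571.2 280 106 92.8
```

```text
at [571.4 280.5 107.9] [-1.7992e+02 -5.0000e-02  9.2860e+01] delta [-0.5 -0.2  1.9] roll 0.01 t 5.77
```

Request:
{"method": "arm_command", "body": {
  "rows": [
    {"delta_pos": [-10, 0, 0], "roll": 0, "jaw": 0},
    {"delta_pos": [-22, 0, 0], "roll": 0, "jaw": 0},
    {"delta_pos": [-34, 0, 0], "roll": 0, "jaw": 0},
    {"delta_pos": [-46, 0, 0], "roll": 0, "jaw": 0},
    {"delta_pos": [-58, 0, 0], "roll": 0, "jaw": 0},
    {"delta_pos": [-70, 0, 0], "roll": 0, "jaw": 0},
    {"delta_pos": [-80, 0, 0], "roll": 0, "jaw": 0},
    {"delta_pos": [-88, 0, 0], "roll": 0, "jaw": 0},
    {"delta_pos": [-93, 0, 0], "roll": 0, "jaw": 0},
    {"delta_pos": [-95, 0, 0], "roll": 0, "jaw": 0},
    {"delta_pos": [-95, 0, 0], "roll": 0, "jaw": 0},
    {"delta_pos": [-95, 0, 0], "roll": 0, "jaw": 0}
  ]
}}

```text
time_s: 6.77
ee_pos: [576.1, 187.1, 107.9]
ee_rot: [-179.9, -0.2, 92.8]
force: [-6.2, 4.6, 5.2]
gripper_width: 11.8
gripper_force: 30.0
```

Run:
```python
from h import *
s=env.state(); print(s['ee_pos'][:2]@[-.0493,.9988], np.array([571.4,280.5])@[-.0493,.9988],s['ee_pos'])
```

```text
158.47926835817933 251.99338 [576.08610464 187.10483912 107.90273317]
```

Request:
{"method": "arm_command", "body": {
  "rows": [
    {"delta_pos": [-2, 0, 0], "roll": 0, "jaw": 0},
    {"delta_pos": [-2, 0, 0], "roll": 0, "jaw": 0},
    {"delta_pos": [-2, 0, 0], "roll": 0, "jaw": 0}
  ]
}}

```text
time_s: 7.02
ee_pos: [576.1, 185.6, 107.9]
ee_rot: [-179.9, -0.2, 92.8]
force: [-5.2, 6.5, 5.9]
gripper_width: 12.0
gripper_force: 30.0
```

Run:
```python
from h import *
s=env.state(); print(s['ee_pos'][:2]@[-.0493,.9988])
```

```text
156.9856802820254
```

Request:
{"method": "arm_command", "body": {
  "rows": [
    {"delta_pos": [0, 0, 0], "roll": 0, "jaw": 40},
    {"delta_pos": [0, 0, 0], "roll": 0, "jaw": 40},
    {"delta_pos": [0, 0, 0], "roll": 0, "jaw": 40},
    {"delta_pos": [0, 0, -30], "roll": 0, "jaw": 40},
    {"delta_pos": [0, 0, -65], "roll": 0, "jaw": 40},
    {"delta_pos": [-10, 0, -100], "roll": 0, "jaw": 40},
    {"delta_pos": [-25, 0, -110], "roll": 0, "jaw": 40},
    {"delta_pos": [-25, 0, -110], "roll": 0, "jaw": 40},
    {"delta_pos": [-25, 0, -110], "roll": 0, "jaw": 40}
  ]
}}

```text
time_s: 7.77
ee_pos: [578.5, 157.7, 216.2]
ee_rot: [180.0, -0.0, 92.8]
force: [0.0, -0.1, -0.3]
gripper_width: 36.8
gripper_force: 0.0
```

Run:
```python
from h import *
i,W=cam('wrist'); cv2.imwrite('pics/w3.png',i[80:280,180:440].repeat(3,0).repeat(3,1)); np.save('w3.npy',W); cv2.imwrite('pics/w3f.png',i)
print(env.state()['ee_pos'])
hsv=cv2.cvtColor(i,cv2.COLOR_BGR2HSV)
v,u=np.mgrid[:384,:512]; Z=W[...,2]; s=W[...,:2]@np.array([-.0493,.9988]); n=W[...,:2]@np.array([.9988,.0493])
red=((hsv[...,0]<10)|(hsv[...,0]>170))&(hsv[...,1]>100)&(Z>69)&(Z<79)&(n>580)&(n<612)&(s>110)&(s<160)
print('tape',red.sum(),np.percentile(s[red],[0,5,50,95,100]).round(1))
y=(hsv[...,0]>20)&(hsv[...,0]<35)&(hsv[...,1]>120)&(Z>130)&(s>130)&(s<190)&(Z<140)
print('tab',y.sum(),np.percentile(s[y],[0,2,50,98,100]).round(1))
p=(Z>96)&(Z<103)&(n>548)&(n<580)&(s>120)&(s<170)
print('plate',p.sum(),np.percentile(s[p],[0,2,50,98,100]).round(1))
```

```text
[577.80297484 157.99219781 214.99094618]
tape 75 [126.1 127.  128.8 131.2 131.3]
tab 429 [142.4 142.7 157.3 171.3 171.8]
plate 258 [137.2 137.3 142.1 146.9 147.1]
```

View pics/w3.png

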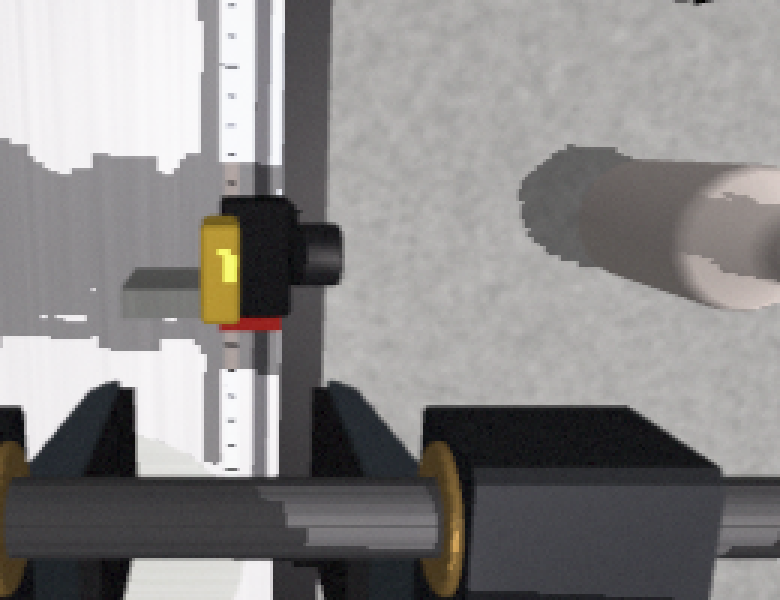

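Stop face is at 137.2 along the fence against 136.7 for the tape edge; the picture shows the tape just showing below the carriage, plate at (160,295). Good. Now the batten, going over the saw.

```bash
python3 d.py 440 -413 310 73.1
```

```text
at [577.8 158.  215. ] [-179.87    0.     92.81] delta [-563.6 -165.8  -94.6] roll 3.94 t 7.82
```

Request:
{"method": "arm_command", "body": {
  "rows": [
    {"delta_pos": [0, 0, -40], "roll": 0, "jaw": 70},
    {"delta_pos": [0, 0, -80], "roll": 0, "jaw": 70},
    {"delta_pos": [0, 0, -100], "roll": 0, "jaw": 70},
    {"delta_pos": [-38, -11, -100], "roll": 0, "jaw": 70},
    {"delta_pos": [-564, -166, -100], "roll": 4, "jaw": 70},
    {"delta_pos": [-564, -166, -100], "roll": 4, "jaw": 70},
    {"delta_pos": [-564, -166, -100], "roll": 4, "jaw": 70},
    {"delta_pos": [-564, -166, -100], "roll": 4, "jaw": 70},
    {"delta_pos": [-564, -166, -100], "roll": 4, "jaw": 70},
    {"delta_pos": [-564, -166, -100], "roll": 4, "jaw": 70},
    {"delta_pos": [-564, -166, -100], "roll": 4, "jaw": 70},
    {"delta_pos": [-564, -166, -100], "roll": 4, "jaw": 70},
    {"delta_pos": [-564, -166, -100], "roll": 4, "jaw": 70},
    {"delta_pos": [-564, -166, -100], "roll": 4, "jaw": 70},
    {"delta_pos": [-564, -166, -100], "roll": 4, "jaw": 70},
    {"delta_pos": [-564, -166, -100], "roll": 4, "jaw": 70},
    {"delta_pos": [-564, -166, -100], "roll": 4, "jaw": 70},
    {"delta_pos": [-564, -166, -100], "roll": 4, "jaw": 70},
    {"delta_pos": [-564, -166, -100], "roll": 4, "jaw": 70},
    {"delta_pos": [-564, -166, -100], "roll": 4, "jaw": 70}
  ]
}}

```text
time_s: 9.48
ee_pos: [440.9, -412.4, 314.2]
ee_rot: [-179.8, -0.2, 72.8]
force: [-0.0, 0.7, 0.0]
gripper_width: 63.9
gripper_force: 0.0
```

```bash
python3 - <<'E'
from h import *
i,W=cam('wrist'); hsv=cv2.cvtColor(i,cv2.COLOR_BGR2HSV); Z=W[...,2]
m=(Z>56)&(Z<64)&(W[...,0]>380)&(W[...,0]<540)&(W[...,1]>-460)&(W[...,1]<-180)
P=W[m][:,:2].astype(np.float32); print(len(P),cv2.minAreaRect(P),W[m][:,2].mean()); cv2.imwrite('pics/w4.png',i)
vx,vy,x0,y0=cv2.fitLine(P,cv2.DIST_L2,0,.01,.01).ravel(); print(np.degrees(np.arctan2(vy,vx)),x0,y0,'far end',P[P[:,1].argmax()])
E
python3 d.py 440 -413 33 73.1
```

```text
3957 ((467.01788330078125, -328.4213562011719), (279.8267822265625, 28.032968521118164), 73.11617279052734) 60.48081289005351
73.03015 470.49472 -316.50903 far end [ 494.2508  -190.94162]
at [ 441.2 -411.8  314.9] [-1.7986e+02 -1.4000e-01  7.2910e+01] delta [-2.200e+00 -1.000e-01  2.819e+02] roll -0.04 t 9.53
```

Request:
{"method": "arm_command", "body": {
  "rows": [
    {"delta_pos": [0, 0, 40], "roll": 0, "jaw": 70},
    {"delta_pos": [0, 0, 80], "roll": 0, "jaw": 70},
    {"delta_pos": [0, 0, 120], "roll": 0, "jaw": 70},
    {"delta_pos": [0, 0, 160], "roll": 0, "jaw": 70},
    {"delta_pos": [0, 0, 200], "roll": 0, "jaw": 70},
    {"delta_pos": [0, 0, 240], "roll": 0, "jaw": 70},
    {"delta_pos": [0, 0, 265], "roll": 0, "jaw": 70},
    {"delta_pos": [0, 0, 278], "roll": 0, "jaw": 70},
    {"delta_pos": [0, 0, 280], "roll": 0, "jaw": 70},
    {"delta_pos": [0, 0, 280], "roll": 0, "jaw": 70},
    {"delta_pos": [0, 0, 280], "roll": 0, "jaw": 70}
  ]
}}

```text
time_s: 10.45
ee_pos: [442.1, -412.8, 37.6]
ee_rot: [179.9, 0.0, 72.9]
force: [0.3, 0.3, 0.4]
gripper_width: 64.0
gripper_force: 0.0
```

```bash
python3 d.py 441.3 -412.5 33 73.1
```

```text
at [ 442.1 -412.8   37.6] [1.7989e+02 4.0000e-02 7.2950e+01] delta [ 0.  -0.9  4.6] roll -0.03 t 10.45
```

Request:
{"method": "arm_command", "body": {
  "rows": [
    {"delta_pos": [0, -0.5, 4], "roll": 0, "jaw": 70},
    {"delta_pos": [0, -0.5, 4], "roll": 0, "jaw": 30},
    {"delta_pos": [0, -0.5, 4], "roll": 0, "jaw": 0},
    {"delta_pos": [0, -0.5, 4], "roll": 0, "jaw": 0},
    {"delta_pos": [0, -0.5, 4], "roll": 0, "jaw": 0},
    {"delta_pos": [0, -0.5, 4], "roll": 0, "jaw": 0},
    {"delta_pos": [0, -0.5, 4], "roll": 0, "jaw": 0},
    {"delta_pos": [0, -0.5, -4], "roll": 0, "jaw": 0},
    {"delta_pos": [0, -0.5, -16], "roll": 0, "jaw": 0},
    {"delta_pos": [0, -0.5, -30], "roll": 0, "jaw": 0},
    {"delta_pos": [0, -0.5, -42], "roll": 0, "jaw": 0},
    {"delta_pos": [0, -0.5, -46], "roll": 0, "jaw": 0},
    {"delta_pos": [0, -0.5, -46], "roll": 0, "jaw": 0},
    {"delta_pos": [0, -0.5, -46], "roll": 0, "jaw": 0}
  ],
  "squeeze": 55
}}

```text
time_s: 11.62
ee_pos: [440.2, -412.9, 82.2]
ee_rot: [-180.0, -0.0, 72.9]
force: [-0.3, 0.5, -2.0]
gripper_width: 27.8
gripper_force: 55.0
```

```bash
python3 - <<'E'
from h import *
i,W=cam('wrist'); Z=W[...,2]; s=env.state(); print(s['ee_pos'],s['ee_rot'])
R=Ro.from_euler('xyz',s['ee_rot'],degrees=True).as_matrix(); L=(W-s['ee_pos'])@R
m=(L[...,0]>30)&(L[...,0]<260)&(abs(L[...,1])<25)&(L[...,2]<5)&(L[...,2]>-60)
Q=L[m]; print(len(Q),Q.min(0),Q.max(0)); q=Q[abs(Q[:,1])<10]; print('z slope',np.polyfit(q[:,0],q[:,2],1),'y slope',np.polyfit(Q[:,0],Q[:,1],1))
print(cv2.minAreaRect(Q[:,:2].astype(np.float32)))
E
python3 d.py 560 -358 79 92.8
```

```text
[ 439.95275694 -412.65444163   81.7026639 ] [-1.79921179e+02 -4.01687656e-02  7.28691546e+01]
11616 [ 30.01526746 -14.15409323 -30.83723487] [121.80388433  14.10851898 -25.57095497]
z slope [ 9.35269054e-04 -2.84338828e+01] y slope [-0.00116519  0.02639443]
((75.91008758544922, -0.020371437072753906), (28.182010650634766, 91.82624053955078), 89.92108917236328)
at [ 440.  -412.7   81.7] [-1.7992e+02 -4.0000e-02  7.2870e+01] delta [87.6 98.6  2.6] roll -3.99 t 11.67
```

```bash
python3 d.py 580 -350 81.7 92.83
```

```text
at [ 440.  -412.7   81.7] [-1.7992e+02 -4.0000e-02  7.2870e+01] delta [ 1.011e+02  1.154e+02 -1.000e-01] roll -3.99 t 11.67
```

Request:
{"method": "arm_command", "body": {
  "rows": [
    {"delta_pos": [10, 12, 0], "roll": -0.4, "jaw": 0},
    {"delta_pos": [25, 29, 0], "roll": -1, "jaw": 0},
    {"delta_pos": [40, 46, 0], "roll": -1.6, "jaw": 0},
    {"delta_pos": [55, 63, 0], "roll": -2.2, "jaw": 0},
    {"delta_pos": [70, 80, 0], "roll": -2.8, "jaw": 0},
    {"delta_pos": [85, 97, 0], "roll": -3.4, "jaw": 0},
    {"delta_pos": [95, 109, 0], "roll": -3.8, "jaw": 0},
    {"delta_pos": [101, 115, 0], "roll": -4, "jaw": 0},
    {"delta_pos": [101, 115, 0], "roll": -4, "jaw": 0},
    {"delta_pos": [101, 115, 0], "roll": -4, "jaw": 0},
    {"delta_pos": [101, 115, 0], "roll": -4, "jaw": 0}
  ]
}}

```text
time_s: 12.58
ee_pos: [579.0, -350.8, 82.1]
ee_rot: [-179.9, -0.0, 92.8]
force: [-1.3, -0.3, -2.4]
gripper_width: 27.6
gripper_force: 55.0
```

Run:
```python
from h import *
s=env.state(); p=s['ee_pos']; print('TCP n,s,z',p[:2]@[.9988,.0493],p[:2]@[-.0493,.9988],p[2],s['ee_rot'])
i,W=cam('top'); cv2.imwrite('pics/t2.png',cv2.resize(i,(800,600))[200:450,180:640])
Z=W[...,2]; n=W[...,:2]@np.array([.9988,.0493]); q=W[...,:2]@np.array([-.0493,.9988])
m=(Z>100)&(Z<118)&(n>535)&(n<590)&(q>-360)&(q<-100); print(m.sum(),'n',np.percentile(n[m],[1,50,99]),'s max',np.percentile(q[m],[98,100]),Z[m].mean())
```

```text
TCP n,s,z 561.0131018901986 -378.87852678539105 82.12382891312822 [-1.79924366e+02 -2.10379193e-02  9.28195297e+01]
587 n [545.09183023 558.83566904 573.16897079] s max [-157.43219468 -153.82508249] 109.99139018868588
```

View pics/t2.png

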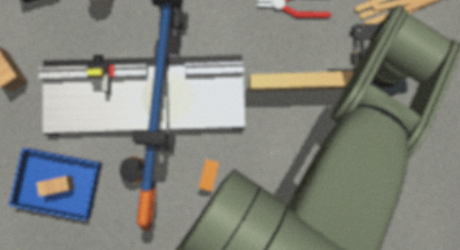

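The picture shows the batten aligned with the fence, its end at (248,80) just short of the table, and the offcut in the bin at (52,187). Now feed.

Request:
{"method": "arm_command", "body": {
  "rows": [
    {"delta_pos": [10, 0, 0], "roll": 0, "jaw": 0},
    {"delta_pos": [30, 0, 0], "roll": 0, "jaw": 0},
    {"delta_pos": [52, 0, 0], "roll": 0, "jaw": 0},
    {"delta_pos": [75, 0, 0], "roll": 0, "jaw": 0},
    {"delta_pos": [98, 0, 0], "roll": 0, "jaw": 0},
    {"delta_pos": [121, 0, 0], "roll": 0, "jaw": 0},
    {"delta_pos": [144, 0, 0], "roll": 0, "jaw": 0},
    {"delta_pos": [167, 0, 0], "roll": 0, "jaw": 0},
    {"delta_pos": [190, 0, 0], "roll": 0, "jaw": 0},
    {"delta_pos": [213, 0, 0], "roll": 0, "jaw": 0},
    {"delta_pos": [236, 0, 0], "roll": 0, "jaw": 0},
    {"delta_pos": [256, 0, 0], "roll": 0, "jaw": 0},
    {"delta_pos": [270, 0, 0], "roll": 0, "jaw": 0},
    {"delta_pos": [277, 0, 0], "roll": 0, "jaw": 0},
    {"delta_pos": [279, 0, 0], "roll": 0, "jaw": 0},
    {"delta_pos": [279, 0, 0], "roll": 0, "jaw": 0},
    {"delta_pos": [279, 0, 0], "roll": 0, "jaw": 0}
  ]
}}

```text
time_s: 14.05
ee_pos: [566.2, -72.6, 82.5]
ee_rot: [180.0, 0.0, 92.8]
force: [0.9, -0.0, -2.3]
gripper_width: 27.6
gripper_force: 55.0
```

```bash
cat > c.py <<'E'
from h import *
s=env.state(); p=s['ee_pos']; print('TCP n,s,z',p[:2]@[.9988,.0493],p[:2]@[-.0493,.9988],p[2],s['ee_rot'],s['force'])
i,W=cam('top')
Z=W[...,2]; n=W[...,:2]@np.array([.9988,.0493]); q=W[...,:2]@np.array([-.0493,.9988])
m=(Z>98)&(Z<114)&(n>538)&(n<592)&(q>60)&(q<150)
print('top cam: s',np.percentile(q[m],[50,90,98,100]).round(1))
hs=cv2.cvtColor(i,cv2.COLOR_BGR2HSV)
w=m&(hs[...,0]>8)&(hs[...,0]<28)&(hs[...,1]>50); y=(Z>128)&(Z<140)&(q>120)&(q<190)&(abs(n-584)<15)
print('wood end',w.sum(),np.sort(q[w])[-6:].round(1),'n',np.percentile(n[w],[1,50,99]).round(1),'z',Z[w].mean(),'tab s',np.percentile(q[y],[0,50,100]).round(1))
E
python3 c.py
```

```text
TCP n,s,z 561.9878993754457 -100.43749690653725 82.5215480316803 [1.79981892e+02 2.32258431e-02 9.28285507e+01] [ 0.94944807 -0.02482664 -2.31173725]
top cam: s [ 98.4 138.7 143.  147.8]
wood end 188 [122.9 125.6 126.  126.2 139.4 147.8] n [546.  559.5 574.8] z 110.01618239960642 tab s [139.9 154.3 167.1]
```

Request:
{"method": "arm_command", "body": {
  "rows": [
    {"delta_pos": [0, 0, 2], "roll": 0, "jaw": 0},
    {"delta_pos": [0, 3, 3.5], "roll": 0, "jaw": 0},
    {"delta_pos": [0, 6, 4], "roll": 0, "jaw": 0},
    {"delta_pos": [0, 8, 4.5], "roll": 0, "jaw": 0},
    {"delta_pos": [0, 9, 5], "roll": 0, "jaw": 0},
    {"delta_pos": [0, 9, 5], "roll": 0, "jaw": 0},
    {"delta_pos": [0, 9, 5], "roll": 0, "jaw": 0}
  ]
}}

```text
time_s: 14.68
ee_pos: [574.9, -71.7, 77.5]
ee_rot: [-180.0, 0.0, 92.9]
force: [-1.7, -1.9, 0.5]
gripper_width: 27.6
gripper_force: 55.0
```

```bash
python3 c.py
```

```text
TCP n,s,z 570.6796191394328 -99.92422490012021 77.50101578694998 [-1.79968520e+02  1.73887819e-02  9.28560504e+01] [-1.67619884 -1.88606233  0.45731402]
top cam: s [100.9 139.1 143.2 148.6]
wood end 192 [123.4 123.4 123.6 124.1 124.6 148.6] n [555.  568.8 582.5] z 105.83590046888042 tab s [139.5 153.6 167. ]
```

Request:
{"method": "arm_command", "body": {
  "rows": [
    {"delta_pos": [2, 0.5, 0.5], "roll": 0, "jaw": 0},
    {"delta_pos": [4, 1, 0.5], "roll": 0, "jaw": 0},
    {"delta_pos": [6, 1, 0.5], "roll": 0, "jaw": 0},
    {"delta_pos": [7.5, 1, 0.5], "roll": 0, "jaw": 0},
    {"delta_pos": [8, 1, 0.5], "roll": 0, "jaw": 0},
    {"delta_pos": [8, 1, 0.5], "roll": 0, "jaw": 0}
  ]
}}

```text
time_s: 15.23
ee_pos: [574.6, -64.7, 77.5]
ee_rot: [-179.9, 0.1, 92.9]
force: [-4.5, -7.1, 4.5]
gripper_width: 27.6
gripper_force: 55.0
```

```bash
python3 c.py
```

```text
TCP n,s,z 570.7437527739294 -92.99224599185067 77.49424371141444 [-1.79887441e+02  1.22697875e-01  9.28750884e+01] [-4.45114992 -7.07825159  4.50690122]
top cam: s [104.7 137.  143.  148.4]
wood end 222 [132.8 132.9 133.  133.3 139.3 148.4] n [554.8 568.8 582.8] z 105.5138140728082 tab s [139.3 154.2 167.3]
```

Request:
{"method": "arm_command", "body": {
  "rows": [
    {"delta_pos": [0, -0.5, -0.8], "roll": 0, "jaw": 0},
    {"delta_pos": [0, -0.5, -0.8], "roll": 0, "jaw": 0},
    {"delta_pos": [0.5, -0.5, -0.8], "roll": 0, "jaw": 0},
    {"delta_pos": [0.5, -0.5, -0.8], "roll": 0, "jaw": 0}
  ]
}}

```text
time_s: 15.62
ee_pos: [574.6, -63.6, 77.6]
ee_rot: [-179.9, 0.1, 92.9]
force: [-3.7, -5.4, 0.8]
gripper_width: 27.5
gripper_force: 55.0
```

```bash
python3 c.py
```

```text
TCP n,s,z 570.7301935327362 -91.83629420488113 77.6316710573556 [-1.79919392e+02  7.34838649e-02  9.28778798e+01] [-3.74032277 -5.36208314  0.81386133]
top cam: s [104.9 136.9 142.9 148.1]
wood end 226 [133.5 133.6 136.  136.3 138.9 148.1] n [554.8 569.2 583.3] z 105.80496280967633 tab s [138.9 154.9 167.9]
```

Request:
{"method": "arm_command", "body": {
  "rows": [
    {"delta_pos": [0.5, 0, 0], "roll": 0, "jaw": 0},
    {"delta_pos": [0.5, 0, 0], "roll": 0, "jaw": 0},
    {"delta_pos": [0.5, 0, 0], "roll": 0, "jaw": 0}
  ]
}}

```text
time_s: 15.92
ee_pos: [574.5, -63.6, 77.7]
ee_rot: [-179.9, 0.1, 92.9]
force: [-3.2, -7.6, 0.3]
gripper_width: 27.7
gripper_force: 55.0
```

```bash
python3 c.py
```

```text
TCP n,s,z 570.7209377206268 -91.84329063325558 77.6586047739922 [-1.79919005e+02  1.11890383e-01  9.28789680e+01] [-3.24143849 -7.58943842  0.25275977]
top cam: s [104.8 136.7 142.6 148. ]
wood end 224 [133.2 133.3 133.3 136.7 145.4 148. ] n [554.7 568.9 583.1] z 106.00503096993634 tab s [139.5 154.3 167.9]
```

Request:
{"method": "arm_command", "body": {
  "rows": [
    {"delta_pos": [-0.7, 0, 0.3], "roll": 0, "jaw": 0},
    {"delta_pos": [-0.7, 0, 0.3], "roll": 0, "jaw": 0},
    {"delta_pos": [-0.7, 0, 0.3], "roll": 0, "jaw": 50},
    {"delta_pos": [-0.7, 0, 0.3], "roll": 0, "jaw": 50},
    {"delta_pos": [-0.7, 0, 0.3], "roll": 0, "jaw": 50},
    {"delta_pos": [-0.7, 0, 0.3], "roll": 0, "jaw": 50},
    {"delta_pos": [-0.7, 0, -15], "roll": 0, "jaw": 50},
    {"delta_pos": [-0.7, 0, -40], "roll": 0, "jaw": 50},
    {"delta_pos": [-0.7, 0, -75], "roll": 0, "jaw": 50},
    {"delta_pos": [-40, 0, -110], "roll": 0, "jaw": 50},
    {"delta_pos": [-75, 0, -145], "roll": 0, "jaw": 50},
    {"delta_pos": [-110, 0, -150], "roll": 0, "jaw": 50},
    {"delta_pos": [-110, 0, -150], "roll": 0, "jaw": 50},
    {"delta_pos": [-110, 0, -150], "roll": 0, "jaw": 50}
  ]
}}

```text
time_s: 17.13
ee_pos: [581.6, -174.7, 229.1]
ee_rot: [179.8, 0.1, 92.7]
force: [0.2, -0.3, 0.1]
gripper_width: 45.5
gripper_force: 0.0
```

```bash
python3 - <<'E'
from h import *
s=env.state(); print(s['ee_pos'],s['time_s'])
i,W=cam('wrist'); cv2.imwrite('pics/w5.png',i)
Z=W[...,2]; n=W[...,:2]@np.array([.9988,.0493]); q=W[...,:2]@np.array([-.0493,.9988])
m=(Z>101)&(Z<109)&(n>545)&(n<592)&(q>-200)&(q<5)
E=[]
for a in range(-190,5,12):
    k=m&(q>=a)&(q<a+12)
    if k.sum()>20: E.append((a+6,*np.percentile(n[k],[1,99]).round(1),round(float(Z[k].mean()),1)))
print(E)
f=(Z>70)&(Z<76)&(n>575)&(n<612)&(q>-140)&(q<0); print('fence',f.sum(),np.percentile(n[f],[1,50,99]))
E
python3 c.py
```

```text
[ 581.60841945 -174.72951888  229.11203684] 17.1333
[(-160, np.float64(557.4), np.float64(585.1), 106.1), (-148, np.float64(557.6), np.float64(585.0), 105.9), (-136, np.float64(557.8), np.float64(584.9), 105.5), (-124, np.float64(558.0), np.float64(584.8), 105.4), (-112, np.float64(557.2), np.float64(584.8), 105.4), (-100, np.float64(557.4), np.float64(584.7), 105.5), (-88, np.float64(557.5), np.float64(584.6), 105.5), (-76, np.float64(557.7), np.float64(584.5), 105.5), (-64, np.float64(557.9), np.float64(584.4), 105.5), (-52, np.float64(557.2), np.float64(584.4), 105.4), (-40, np.float64(557.4), np.float64(584.3), 105.5), (-28, np.float64(557.6), np.float64(584.5), 105.4)]
fence 2349 [586.742783   596.86613991 607.02009064]
TCP n,s,z 571.5480159755512 -201.0727357707858 227.66390964692633 [ 1.79957899e+02 -4.88170054e-02  9.27448055e+01] [-0.64344313  0.5229968   0.28605191]
top cam: s [104.4 137.  143.1 148.5]
wood end 224 [133.4 133.5 133.6 136.5 139.6 148.5] n [555.  569.3 585.9] z 105.68036661149092 tab s [139.9 154.2 167.8]
```

View pics/w5.png

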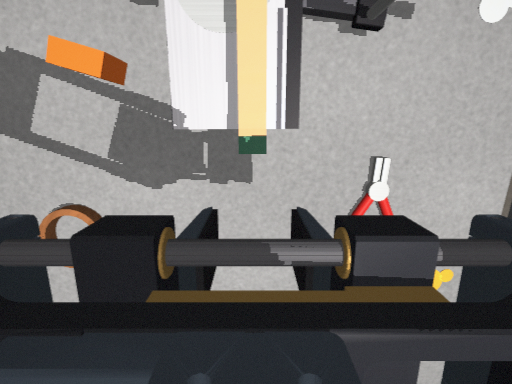

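The wrist view shows the batten flush along the fence, from (252,60) to its green end at (252,145), level, with nothing touching it. The stop tab has not moved, and contact with the stop was felt, so I'm handing in.

```bash
python3 -c "
from workcell import env
print(env.job_done())"
```

```text
the job is handed in; nothing more can be done
None
```

I handed the job in at about 17 s and was given no verdict. By my measurements, the offcut is in the blue bin, the stop's face is within about 1 mm of the tape edge, and the batten lies flush against the fence with its bare end at the stop.

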